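# Sanitise and snap-close the topping canister

### The job

Pick up the tabbed snap cap by its knob and, keeping hold of it, show its skirt to the sanitising lamp: hold it upright a hand's width in front of the middle of the window, level with it, first with the tab towards the lamp for about a second, then turned half round with the tab away from the lamp for about a second. Then press the cap onto the neck of the open canister until it clicks, and keep pressing past the click so that the sealing ring is squeezed well down; finish with the knob still in the grip and still pressing down firmly. Leave everything else on the counter where it is.

Things in the scene. Friction and masses are not known exactly. Their poses are not given: they have to be found in the camera images.
- cap_knob (a point): the snap cap, standing on its rim: centre of its square black knob (26 x 26 mm, 42 tall, sides along the cap's x and y), 51 mm above the rim (underside), 21 above the skirt's top. z is the cap's axis, x points to its tab. Cap 72 mm tall, 100 g. (The narrower 42 mm lid with round knob and no tab is not for this canister)
- cap_skirt (a point): same cap: point on its axis 15 mm above the rim, middle of the steel skirt (56 mm across, 30 tall, hollow below, 29.8 mm bore in the lip of its lowest 3 mm). x points to the tab, a 14 mm wide, 5 mm thick tongue at the skirt's top edge whose tip is 44 mm from the axis
- lamp_window (a point): middle of the sanitising lamp's white window (112 mm wide, 42 high, in a grey 130 x 55 x 60 mm housing on a post, fixed), 150 mm above the counter. The window looks along this frame's -x; z up. The housing reaches 57 mm behind the window; its top is 37 mm above this point
- lamp_spot (a point): the point where the middle of the skirt is to be shown: 100 mm straight out from the window, at the window's height; same axes as the window
- neck_top (a point): centre of the open canister's neck top (80 mm wide canister, fixed, shoulder 24 mm lower; neck 28 mm thick, top 4 mm tapered to 20; a like one is already closed). Round spring beads stand 2.8 mm proud, middles 10 mm below this point. Cap rim meets them 6 mm below it, needs 7-14 N, clicks (force drops, cap drawn down) at 9-16 mm, meets the sealing ring at 17.5 mm
- seal (a joint): how far the sealing ring around the foot of the neck is squeezed down, in m: 0 free, 0.004 at its hard stop; spring of 2500 N/m (10 N at the stop). At the stop the cap's rim is 21.5 mm below the neck top

How it is judged:
By the outcome, as a careful person would: the job done as asked, in the order asked, and still so for the second after the job is handed in, while the arm keeps its last pose, push and grip.
It also fails if it takes over 54 s, if anything falls off the work surface, if the arm or the gripper's body presses on something with over 40 N, if the wrist force passes 120 N, or if a joint passes its speed limit or range.

### The arm

A 6-joint arm with a two-finger parallel gripper is mounted at the origin on the work surface. World frame = base frame: x ahead of the robot, y to its left, z up, the work surface at z = 0. Lengths are in mm, angles in rad, forces in N, time in s.
With the tool pointing down it reaches from about 350 to 775 mm from the base axis. Payload 7.3 kg.
Tool frame: the origin (TCP) lies between the finger pads; the fingertips stand 17 mm ahead of it and the grasp point (between the pads) lies 2 mm behind it; z points along the fingers, y is the direction in which the jaws open and shut (so a half turn about z gives the same grasp; the last joint's range is limited). The gripper opens to 92 mm and grips with 3 to 60 N. Pads are 19 mm wide; open, the fingers measure 130 mm over their backs; the gripper's body (75 mm by 190 mm) begins 47 mm behind the grasp point.
Start: joints at [-1.34, 0.342, 1.524, -0, 1.275, -0.146], TCP at [193.195, -488.179, 243.741] pointing down, gripper open.
Joint ranges: [-2.53, 2.53], [-0.77, 2.02], [0.04, 2.7], [-1, 4.14], [0.28, 2.66], [-3.11, 3.11]. Speed limits (rad/s): [2.57, 2.57, 3.14, 3.14, 3.14, 3.14].

### API

Orientations are given as [roll, pitch, yaw] about the fixed x, y, z axes, in that order (R = Rz(yaw) Ry(pitch) Rx(roll)).
In Python, from plant import get_obs, capture, get_calibration, close_job gives the robot as it stands.
- The arm moves only by the tool carry_out, never from a script. Its argument "moves" is one flat list of numbers, 7 for each row, row after row: the shift along the tool's x, y, z normalised to -1 to 1, where 1 is 40 cm, then the turn, a rotation vector about the tool's x, y, z normalised to -1 to 1, where 1 is 30 degrees, then the opening, from 0 (shut) to 1 (fully open). A call has exactly 8 rows; each row is the pose to reach, as a shift and turn from the pose measured when the call began, along the tool's axes at that moment; what a row does not reach only later rows make up. A row lasts 1/10 s, in which the tool goes at most 50 mm and 8.59 degrees, less where a joint would pass 70% of its speed; a pose out of reach is approached as far as the arm can. A call with a number of a shift or a turn outside -1 to 1 is refused whole. A call with a gripper value outside its range is refused whole. The fingers move at their own pace and stop on an object; the grip force is fixed at half the most. Time passes only in rows, so rows that repeat a pose let the fingers close, or fill a call up. It gives the time, the measured TCP pose, the force and the opening at its end, in the units of the state.
- get_obs(): the state, without advancing time (a new reading comes with each control period).
- capture(name): name is "scene" or "side" or "wrist"; returns the picture (384x512x3 uint8, red, green, blue); there is no depth.
- get_calibration(name): a dict with "vfov" (degrees; the focal length in pixels is half the picture's height over the tangent of half this angle, whatever the lens; pixels are square), "cx", "cy" (the principal point, pixels), "dist" ([k1, k2, p1, p2, k3] as OpenCV has them; the pictures are not rectified), "cam_to_world" (4x4, takes a point from camera to world coordinates). Camera axes: x right, y up, looking along -z (the intrinsics and any distortion apply to the point x, -y, -z); pixel columns grow to the right and rows downward; lengths in mm; the calibration is good to about 2 mm. A picture is of the moment at which its call begins: read the wrist's pose just before it. get_calibration takes no time and is no camera call; for the wrist camera it gives the pose at the moment of the call.
- close_job(): hands the job in, once; it reports no verdict.
The state is a dict: "time": time; "joint_positions": joint angles; "dq": joint speeds; "tau": joint torques, N m; "tool_pos": TCP position; "tcp_rot": TCP orientation; "contact_force": force on the tool from outside, world axes, zero at the start; "moment": the same for the moment, N m; "grip_width": finger opening in mm.
Only numpy, scipy, OpenCV 4.12 (cv2) and the standard library are available. Lean on these libraries where they do the work, as an engineer would, in place of code of your own. Each camera call takes 0.05 s, during which the arm holds its last target.

## Working session

There is one attempt and no reset: what is moved stays moved. The work goes in short steps, Python scripts to look and compute and a tool call to move; the robot and the scene stay as the last step left them, time stands still between calls to the robot, and variables do not carry over. Pictures are saved under pics/ and viewed, and the job is handed in when it is done.

Besides the shell and the picture viewer there is one more tool, called after "Emit:" by a JSON object that holds its "api" and its "payload". carry_out: Moves the arm, as the interface text tells. Scaled input: -1 to 1 covers 40 cm each way for a shift and 30 degrees each way for a turn. Its arguments: {"type":"object","properties":{"moves":{"type":"array","items":{"type":"number"}}},"required":["moves"]}

```bash
ls; mkdir -p pics; python3 - <<'E'
from plant import *
import cv2
o=get_obs();print(o)
for n in ("scene","side","wrist"):
    c=get_calibration(n);print(n,c)
    im=capture(n);cv2.imwrite(f"pics/{n}0.png",im[:,:,::-1])
E
```

```text
pics
{'time': 0.0, 'joint_positions': array([-1.33996604e+00,  3.42763768e-01,  1.52503032e+00,  1.01961705e-05,
        1.27537986e+00, -1.46001418e-01]), 'dq': array([ 0.00064036, -0.00024087, -0.00264544,  0.00067035,  0.00072205,
        0.00109983]), 'tau': array([-2.80329870e-03, -4.31254935e+01, -2.44221675e+01,  7.14259129e-02,
        5.58997749e-02, -1.25528209e-04]), 'tool_pos': array([ 193.12229509, -487.77982454,  243.01899205]), 'tcp_rot': array([-3.14002960e+00, -2.39697870e-04,  3.76828544e-01]), 'contact_force': array([-0.37653619,  0.17664857, -0.28877278]), 'moment': array([ 0.0293186 , -0.01579499, -0.01062645]), 'grip_width': 91.73572566518506}
scene {'vfov': 47.482294281131956, 'cx': 256.7906923594359, 'cy': 182.0393605330753, 'dist': array([-0.02439445,  0.        ,  0.        ,  0.        ,  0.        ]), 'cam_to_world': array([[-2.22603131e-01, -6.64086251e-01,  7.13748764e-01,
         1.28155068e+03],
       [ 9.74682845e-01, -1.35823351e-01,  1.77610161e-01,
         9.00483361e+01],
       [-2.10047173e-02,  7.35215254e-01,  6.77508179e-01,
         8.382
[... 444 characters left out ...]
],
       [ 1.38198490e-02,  8.38013760e-01,  5.45474059e-01,
         6.40196202e+02],
       [ 0.00000000e+00,  0.00000000e+00,  0.00000000e+00,
         1.00000000e+00]])}
wrist {'vfov': 68.84634470194676, 'cx': 255.10346530827997, 'cy': 186.42546173664172, 'dist': array([-0.01532914,  0.        ,  0.        ,  0.        ,  0.        ]), 'cam_to_world': array([[ 3.68635315e-01,  8.86352258e-01,  2.80156528e-01,
         2.69593433e+02],
       [-9.29573204e-01,  3.51912736e-01,  1.09777427e-01,
        -4.58272005e+02],
       [-1.28917993e-03, -3.00893838e-01,  9.53656771e-01,
         3.84068191e+02],
       [ 0.00000000e+00,  0.00000000e+00,  0.00000000e+00,
         1.00000000e+00]])}
```

View pics/scene0.png

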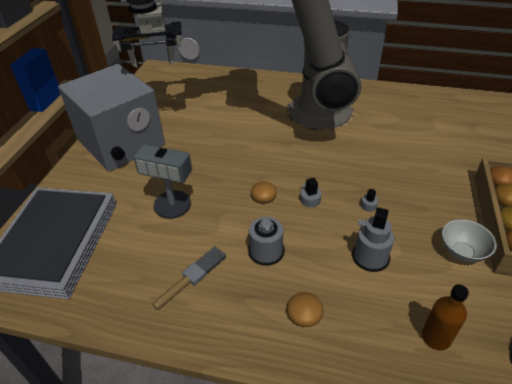

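View pics/side0.png

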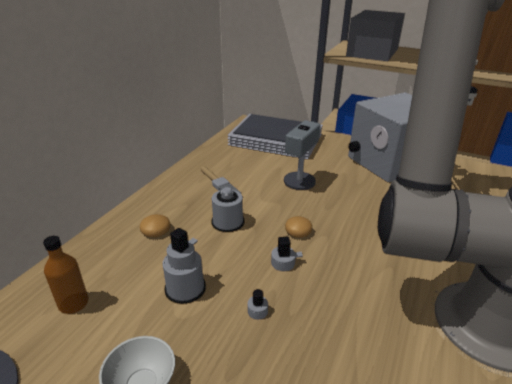

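View pics/wrist0.png

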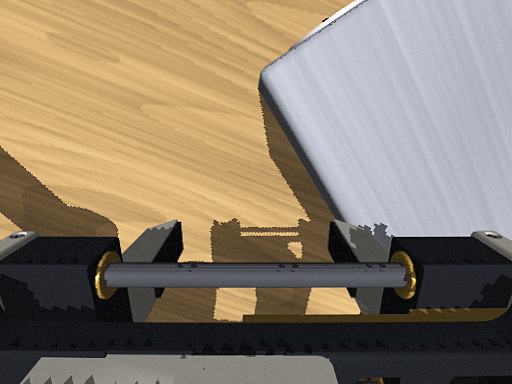

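```bash
python3 - <<'E'
import cv2
s=cv2.imread('pics/scene0.png');d=cv2.imread('pics/side0.png')
def z(im,x0,y0,x1,y1,k,n): cv2.imwrite(n,cv2.resize(im[y0:y1,x0:x1],None,fx=k,fy=k,interpolation=cv2.INTER_CUBIC))
z(s,230,160,390,280,5,'pics/s_a.png')
z(s,100,130,260,230,5,'pics/s_b.png')
z(d,150,180,310,300,5,'pics/d_a.png')
z(d,250,100,350,200,6,'pics/d_b.png')
E
```

```text
(no output)
```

View pics/s_a.png

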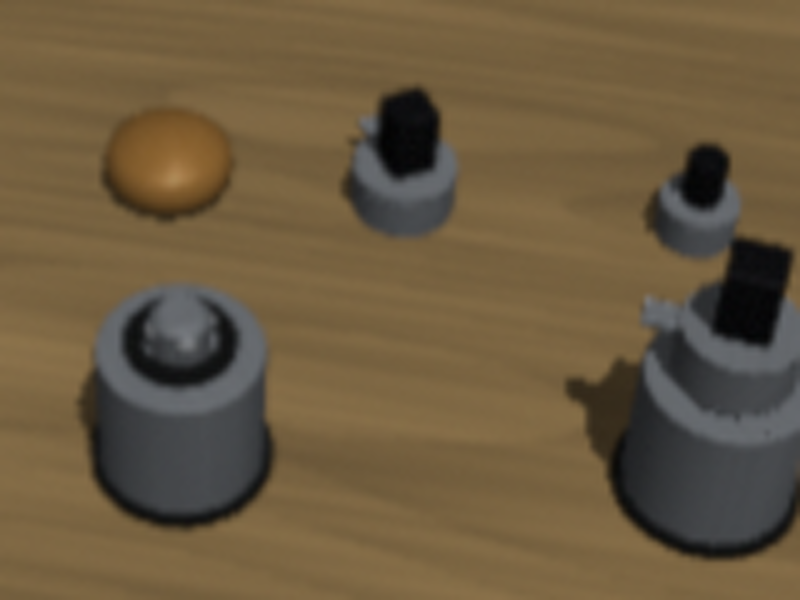

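View pics/s_b.png

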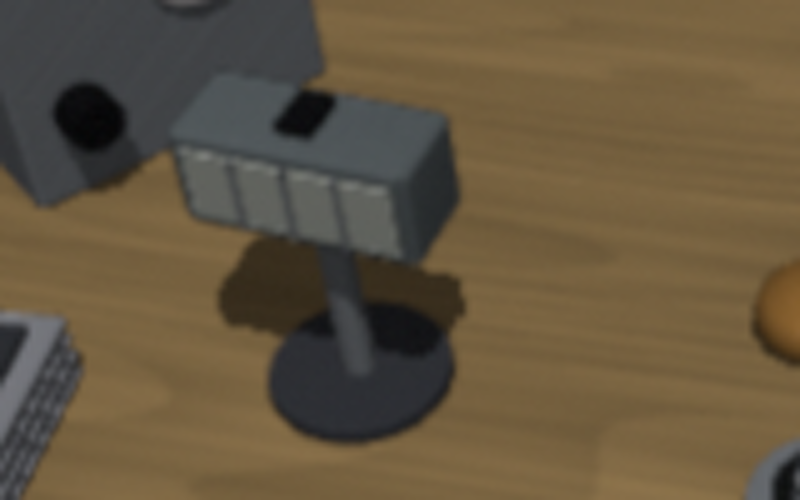

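View pics/d_a.png

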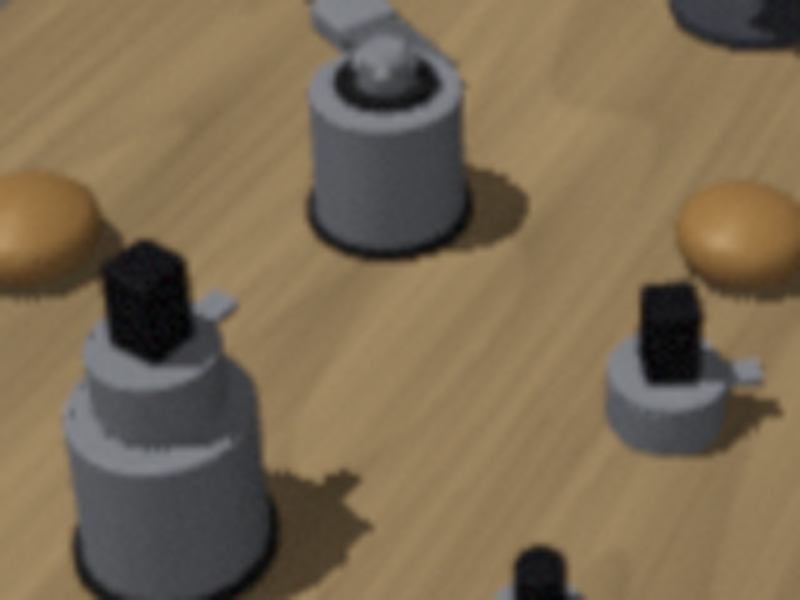

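View pics/d_b.png

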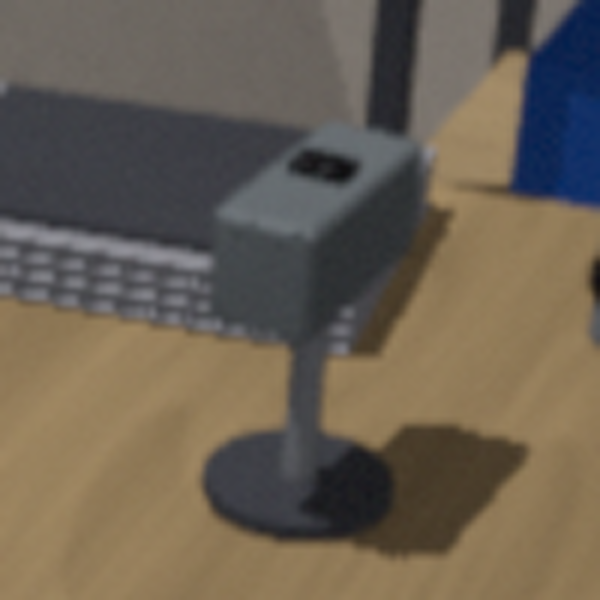

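```bash
cat > h.py <<'E'
import numpy as np, cv2, pickle
from scipy.optimize import least_squares
from scipy.spatial.transform import Rotation as R
def K(c):
    f=192/np.tan(np.radians(c['vfov']/2)); return np.array([[f,0,c['cx']],[0,f,c['cy']],[0,0,1.]])
def proj(c,P):
    P=np.atleast_2d(np.asarray(P,float)); T=np.linalg.inv(c['cam_to_world'])
    p=P@T[:3,:3].T+T[:3,3]; p=p*[1,-1,-1]
    return cv2.projectPoints(p,np.zeros(3),np.zeros(3),K(c),np.asarray(c['dist'],float))[0].reshape(-1,2)
def ray(c,uv):
    n=cv2.undistortPoints(np.array(uv,float).reshape(-1,1,2),K(c),np.asarray(c['dist'],float)).reshape(-1,2)
    d=np.c_[n[:,0],-n[:,1],-np.ones(len(n))]@c['cam_to_world'][:3,:3].T
    return c['cam_to_world'][:3,3],d
def onz(c,uv,z):
    o,d=ray(c,uv); return o+d*((z-o[2])/d[:,2])[:,None]
def tri(cu):
    A=np.zeros((3,3));b=np.zeros(3)
    for c,uv in cu:
        o,d=ray(c,[uv]);d=d[0]/np.linalg.norm(d);M=np.eye(3)-np.outer(d,d);A+=M;b+=M@o
    return np.linalg.solve(A,b)
def cr(u,off,k): return (np.array(u,float)+.5)/k-.5+np.array(off)
E
python3 - <<'E'
from h import *
from plant import get_calibration as g
S=g('scene');D=g('side')
sb=lambda *u:cr(u,(100,130),5); sa=lambda *u:cr(u,(230,160),5); da=lambda *u:cr(u,(150,180),5); db=lambda *u:cr(u,(250,100),6)
# lamp: local frame: out o, left etc.  param x,y of window, theta= direction of outward normal
# scene: front-left corner (viewer left), viewer looking at window: outward n, viewer right r = z x n
pts=[]
def L(p,o,r,z):
    x,y,t=p; n=np.array([np.cos(t),np.sin(t),0]);rr=np.array([-np.sin(t),np.cos(t),0])
    return np.array([x,y,150])+o*n+r*rr+np.array([0,0,z])
obs=[(S,sb(180,150),0,-56,21),(S,sb(392,190),0,56,21),(S,sb(195,212),0,-56,-21),(S,sb(405,255),0,56,-21),
(S,sb(172,135),3,-65,27.5),(S,sb(408,180),3,65,27.5),(S,sb(446,115),-57,65,27.5),(S,sb(222,72),-57,-65,27.5),
(D,db(218,212),3,65,27.5),(D,db(310,237),-57,65,27.5),(D,db(420,138),-57,-65,27.5),(D,db(328,122),3,-65,27.5)]
f=lambda p:np.concatenate([proj(c,L(p,o,r,z))[0]-uv for c,uv,o,r,z in obs])
r=least_squares(f,[500,-200,0.],x_scale=[10,10,.1]);print('lamp',r.x,np.degrees(r.x[2]));print(r.fun.reshape(-1,2).round(1))
print('spot',L(r.x,100,0,0))
# cap
def C(p,l):
    x,y,t=p;c,s=np.cos(t),np.sin(t);return np.array([x+c*l[0]-s*l[1],y+s*l[0]+c*l[1],l[2]])
print('base disc', onz(S,[sb(362,372)],5),)
print('knobtop tri',tri([(S,sa(408,100)),(D,da(670,290))]))
print('narrow knob top',tri([(S,sa(707,155)),(D,da(540,560))]))
print('tab tip z27.5',onz(D,[da(762,372)],27.5),onz(S,[sa(362,130)],27.5))
print('neck top',tri([(S,sa(181,303)),(D,da(387,46))]),onz(S,[sa(181,303)],100),onz(D,[da(387,46)],100))
print('shoulder tri', tri([(S,sa(181,348)),(D,da(387,88))]))
print('closed knob top', tri([(S,sa(762,252)),(D,da(145,257))]))
E
```

```text
lamp [ 5.62011362e+02 -3.34061852e+02 -7.73403717e-02] -4.431276883102044
[[ 0.2 -0.4]
 [-0.  -0.2]
 [ 0.7  0.2]
 [-0.1 -0. ]
 [-2.7  0.6]
 [-0.7  1.2]
 [ 2.1 -1.3]
 [-0.8 -1.5]
 [-2.7  0.4]
 [ 1.7  1.1]
 [ 1.7  1.5]
 [-1.5 -0.1]]
spot [ 661.71243416 -341.78818108  150.        ]
base disc [[ 534.43609261 -332.48659192    5.        ]]
knobtop tri [441.06473239  25.91192733  75.82804359]
narrow knob top [431.17567408 180.21786333  56.84998961]
tab tip z27.5 [[400.65681611   6.13643681  27.5       ]] [[416.78648445   0.74064032  27.5       ]]
neck top [630.05434196 -53.62538727 105.86264242] [[624.83213796 -54.78117253 100.        ]] [[634.73230665 -61.582617   100.        ]]
shoulder tri [632.09498957 -54.040702    78.65333498]
closed knob top [597.09491078 193.50304349 157.97810517]
```

```bash
cat >> h.py <<'E'
def delta(o,pos,rpy=None):
    """tool-frame normalised move from measured pose to world target"""
    R0=R.from_euler('xyz',o['tcp_rot']); d=R0.inv().apply(np.array(pos)-o['tool_pos'])
    rv=np.zeros(3) if rpy is None else (R0.inv()*R.from_euler('xyz',rpy)).as_rotvec()
    return np.r_[d/400,np.degrees(rv)/30].round(4)
D2=np.pi/180
def st(o): print('t %.2f'%o['time'],o['tool_pos'].round(1),np.degrees(o['tcp_rot']).round(2),'F',o['contact_force'].round(1),'w %.1f'%o['grip_width'],'q',o['joint_positions'].round(2))
E
python3 - <<'E'
from h import *
from plant import *
o=get_obs();st(o)
print(delta(o,[230,-350,290],[np.pi,0,35*D2]),delta(o,[300,-150,290],[np.pi,0,35*D2]))
S=get_calibration('scene');D=get_calibration('side')
print('box',tri([(S,(160,97)),(D,(355,105))]),onz(S,[(160,97),(60,88),(123,70)],170))
E
```

```text
t 0.15 [ 193.1 -487.9  243.2] [-1.7993e+02 -1.0000e-02  2.1590e+01] F [ 0.3 -0.2  0.1] w 91.9 q [-1.34  0.34  1.52  0.    1.28 -0.15]
[ 0.2125 -0.2867 -0.1166 -0.0022 -0.0006 -0.4471] [ 5.592e-01 -6.873e-01 -1.161e-01 -2.200e-03 -6.000e-04 -4.471e-01]
box [ 407.2165617  -373.62879483  257.49141054] [[ 279.26450617 -441.05691421  170.        ]
 [ 287.36740615 -762.82442842  170.        ]
 [ 148.84534975 -621.05351491  170.        ]]
```

Emit:
{"api": "carry_out", "payload": {"moves": [0.0,-0.08,-0.1,0,0,-0.1,1,0.08,-0.18,-0.117,0,0,-0.2,1,0.18,-0.27,-0.117,0,0,-0.3,1,0.26,-0.36,-0.117,0,0,-0.4,1,0.34,-0.45,-0.117,0,0,-0.447,1,0.42,-0.54,-0.117,0,0,-0.447,1,0.5,-0.63,-0.117,0,0,-0.447,1,0.56,-0.687,-0.117,0,0,-0.447,1]}}

```text
time: 0.95
tool_pos: [300.2, -147.3, 290.4]
tcp_rot: [-3.14, -0.001, 0.612]
contact_force: [0.8, -0.0, 0.0]
grip_width: 92.3
```

```bash
python3 - <<'E'
from h import *
from plant import *
o=get_obs();st(o)
print(delta(o,[405,0,245],[np.pi,0,35*D2]))
E
```

```text
t 0.95 [ 300.2 -147.3  290.4] [-1.7994e+02 -5.0000e-02  3.5060e+01] F [ 0.8 -0.   0. ] w 92.3 q [-0.69 -0.06  1.88  0.    1.33  0.27]
[ 0.4258 -0.1508  0.1141 -0.0021 -0.0017  0.0019]
```

Emit:
{"api": "carry_out", "payload": {"moves": [0.1,-0.05,0,0,0,0,1,0.2,-0.08,0.03,0,0,0,1,0.3,-0.12,0.07,0,0,0,1,0.38,-0.15,0.114,0,0,0,1,0.426,-0.151,0.114,0,0,0,1,0.426,-0.151,0.114,0,0,0,1,0.426,-0.151,0.114,0,0,0,1,0.426,-0.151,0.114,0,0,0,1]}}

```text
time: 1.75
tool_pos: [404.5, -0.5, 245.2]
tcp_rot: [-3.141, -0.001, 0.611]
contact_force: [-0.3, -0.3, 0.5]
grip_width: 91.8
```

```bash
python3 - <<'E'
from h import *
from plant import *
o=get_obs();st(o)
c=get_calibration('wrist');im=capture('wrist');cv2.imwrite('pics/w1.png',im[:,:,::-1]);pickle.dump((c,o),open('w1.pkl','wb'))
cv2.imwrite('pics/w1b.png',cv2.resize(im[:,:,::-1],(800,600),interpolation=cv2.INTER_CUBIC))
E
```

```text
t 1.75 [404.5  -0.5 245.2] [-1.7995e+02 -4.0000e-02  3.5000e+01] F [-0.3 -0.3  0.5] w 91.8 q [-0.19  0.12  1.82  0.    1.2   0.77]
```

View pics/w1b.png

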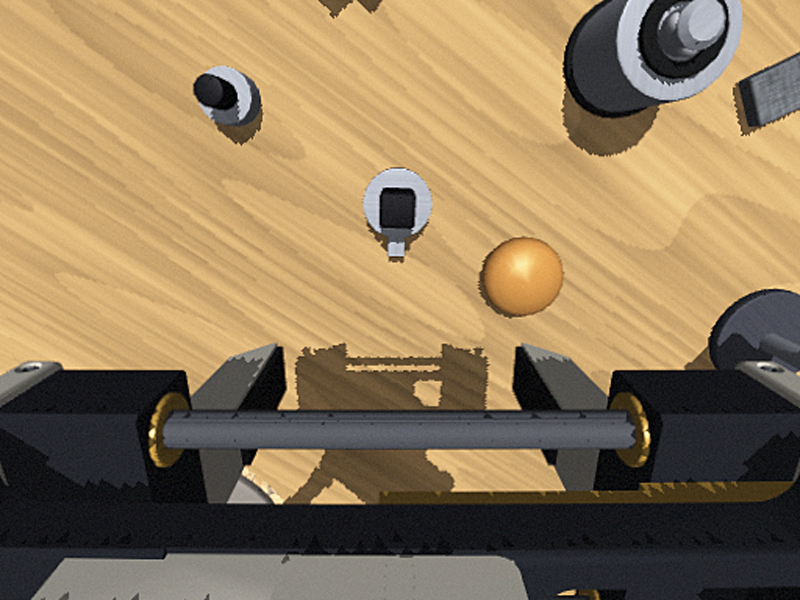

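```bash
python3 - <<'E'
import cv2
im=cv2.imread('pics/w1.png')
def z(x0,y0,x1,y1,k,n): cv2.imwrite(n,cv2.resize(im[y0:y1,x0:x1],None,fx=k,fy=k,interpolation=cv2.INTER_CUBIC))
z(215,95,295,175,7,'pics/w1c.png'); z(355,0,485,85,6,'pics/w1d.png')
E
```

```text
(no output)
```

View pics/w1c.png

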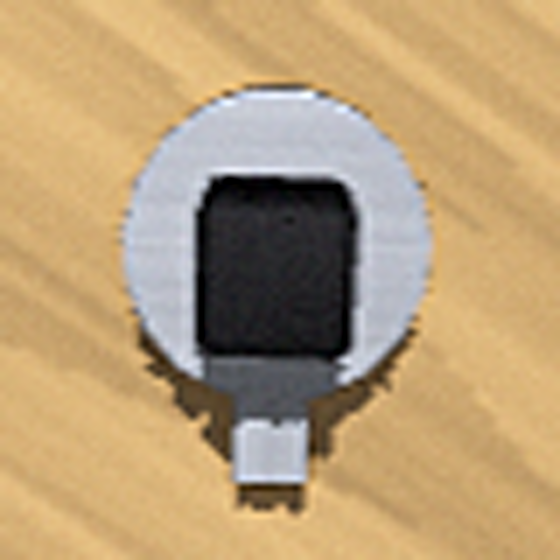

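View pics/w1d.png

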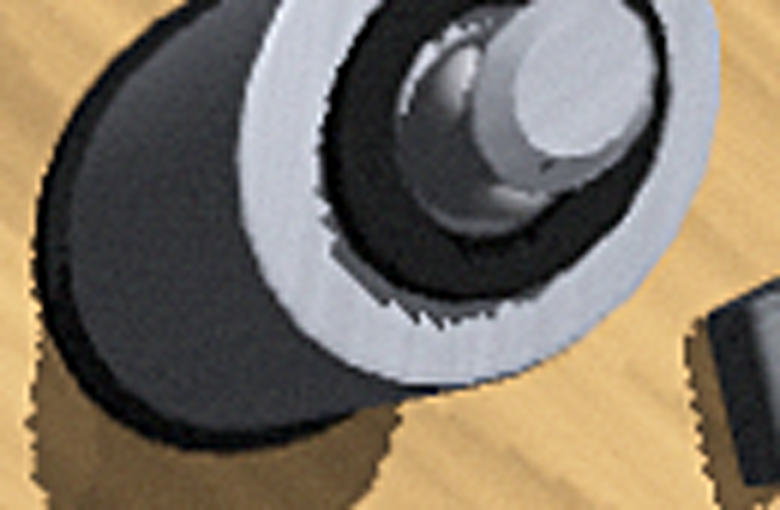

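```bash
python3 - <<'E'
from h import *
from plant import get_calibration as g
c,o=pickle.load(open('w1.pkl','rb'));S=g('scene');D=g('side')
wc=lambda *u:cr(u,(215,95),7); wd=lambda *u:cr(u,(355,0),6)
k=onz(c,[wc(276,278)],72);s=onz(c,[wc(278,240)],30);t=onz(c,[wc(270,484)],30)
print(k,s,t); d=t[0]-s[0];print(np.hypot(*d[:2]),np.degrees(np.arctan2(d[1],d[0])))
e=onz(c,[wc(205,357),wc(348,357),wc(124,240),wc(432,240)],72);print(np.degrees(np.arctan2(*(e[1]-e[0])[[1,0]])),np.linalg.norm(e[1]-e[0]))
e=onz(c,[wc(124,240),wc(432,240)],30);print(np.linalg.norm(e[1]-e[0]))
sa=lambda *u:cr(u,(230,160),5); da=lambda *u:cr(u,(150,180),5)
print('neck3',tri([(c,wd(585,83)),(S,sa(181,300)),(D,da(387,43))]))
for z in (95,100,105,110): print(z,onz(c,[wd(585,83)],z),np.linalg.norm(np.diff(onz(c,[wd(513,83),wd(657,83)],z),axis=0)), onz(S,[sa(181,300)],z)[0], onz(D,[da(387,43)],z)[0])
# shoulder circle: left 240, right 720 ; 
for p in ([c,wd(479,150)],): print(onz(p[0],[p[1]],80))
print('w-D',tri([(c,wd(585,83)),(D,da(387,43))]),'w-S',tri([(c,wd(585,83)),(S,sa(181,300))]))
E
```

```text
[[439.72291238  25.14733178  72.        ]] [[441.15885314  25.94664744  30.        ]] [[403.72157105   1.55072671  30.        ]]
44.68457270798942 -146.90981385257408
-54.94891239115821 22.97392238602683
55.126536685184256
neck3 [630.22083906 -53.94812015 107.9171489 ]
95 [[638.0221915  -59.25899705  95.        ]] 22.434017814201642 [618.56654262 -56.14842012  95.        ] [640.13972119 -70.89400136  95.        ]
100 [[635.16912078 -57.45360471 100.        ]] 22.04884031363645 [623.02674993 -55.16488551 100.        ] [636.13725804 -64.07586899 100.        ]
105 [[632.31605006 -55.64821237 105.        ]] 21.663662813071333 [627.48695724 -54.18135091 105.        ] [632.13479489 -57.25773662 105.        ]
110 [[629.46297934 -53.84282003 110.        ]] 21.278485312506078 [631.94716454 -53.19781631 110.        ] [628.13233174 -50.43960425 110.        ]
[[629.5368497  -57.59594653  80.        ]]
w-D [631.08096259 -55.05046568 106.68683351] w-S [630.35572217 -53.95811769 108.3934891 ]
```

```bash
python3 - <<'E'
from h import *
from plant import *
o=get_obs();st(o)
for z in (120,50): print(delta(o,[440.3,25.5,z],[np.pi,0,34.5*D2]))
E
```

```text
t 1.80 [404.5  -0.6 245.3] [-1.7995e+02 -6.0000e-02  3.4970e+01] F [-0.3  0.2  0.1] w 91.9 q [-0.19  0.12  1.82  0.    1.2   0.77]
[ 0.1104 -0.002   0.3134 -0.0016 -0.0019  0.0158]
[ 0.1103 -0.0019  0.4884 -0.0016 -0.0019  0.0158]
```

Emit:
{"api": "carry_out", "payload": {"moves": [0.08,-0.002,0.08,-0.0016,-0.0019,0.0158,0.65,0.11,-0.002,0.19,-0.0016,-0.0019,0.0158,0.65,0.11,-0.002,0.3,-0.0016,-0.0019,0.0158,0.65,0.11,-0.002,0.3,-0.0016,-0.0019,0.0158,0.65,0.11,-0.002,0.36,-0.0016,-0.0019,0.0158,0.65,0.11,-0.002,0.42,-0.0016,-0.0019,0.0158,0.65,0.11,-0.002,0.46,-0.0016,-0.0019,0.0158,0.65,0.11,-0.002,0.488,-0.0016,-0.0019,0.0158,0.65]}}

```text
time: 2.6
tool_pos: [441.0, 24.6, 51.5]
tcp_rot: [3.14, -0.001, 0.601]
contact_force: [-0.5, -0.2, -0.2]
grip_width: 59.4
```

```bash
python3 - <<'E'
from h import *
from plant import *
o=get_obs();st(o)
im=capture('wrist');cv2.imwrite('pics/w2b.png',cv2.resize(im[:,:,::-1],(800,600)))
print(delta(get_obs(),[440.3,25.5,50],[np.pi,0,34.5*D2]))
E
```

```text
t 2.60 [441.   24.6  51.5] [ 1.7993e+02 -7.0000e-02  3.4430e+01] F [-0.5 -0.2 -0.2] w 59.4 q [-0.12  0.47  1.98 -0.    0.69  0.85]
[ 0.0012 -0.0018  0.0009  0.0001  0.0003 -0.0026]
```

View pics/w2b.png

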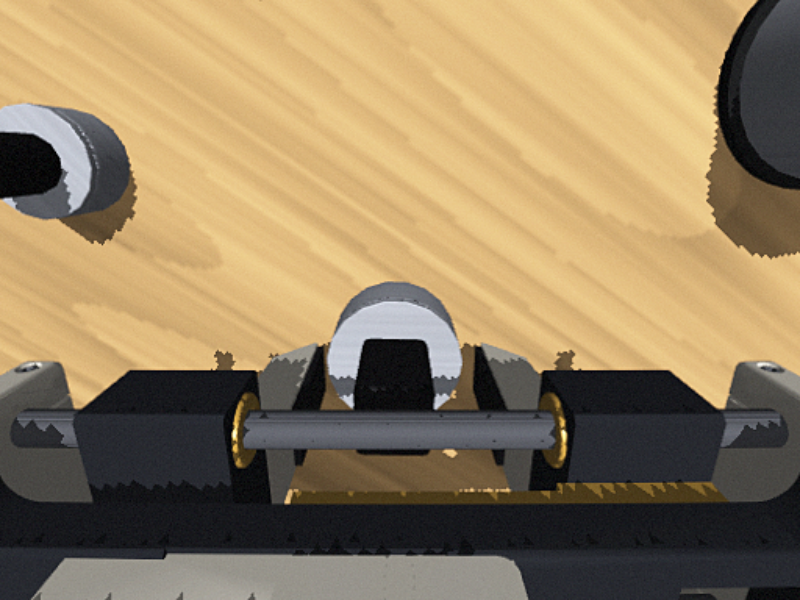

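The knob (about column 395) is centred between the pads (columns 320–475), so I'm closing.

Emit:
{"api": "carry_out", "payload": {"moves": [0,0,0,0,0,0,0,0,0,0,0,0,0,0,0,0,0,0,0,0,0,0,0,0,0,0,0,0,0,0,0,0,0,0,0,0,0,0,0,0,0,0,0,0,0,0,0,0,0,0,0,0,0,0,0,0]}}

```text
time: 3.45
tool_pos: [440.4, 24.7, 50.9]
tcp_rot: [3.141, -0.0, 0.601]
contact_force: [-1.4, -0.3, 5.8]
grip_width: 25.8
```

```bash
python3 - <<'E'
from h import *
from plant import *
o=get_obs();st(o)
print(delta(o,[441,25,260],[np.pi,0,34.5*D2]))
print(delta(o,[550,-165,260],[np.pi,0,15*D2]))
E
```

```text
t 3.45 [440.4  24.7  50.9] [ 1.7998e+02 -1.0000e-02  3.4440e+01] F [-1.4 -0.3  5.8] w 25.8 q [-0.12  0.47  1.98 -0.    0.69  0.85]
[ 1.700e-03  3.000e-04 -5.228e-01  7.000e-04 -3.000e-04 -2.100e-03]
[-4.210e-02  5.462e-01 -5.226e-01  7.000e-04 -4.000e-04  6.479e-01]
```

Emit:
{"api": "carry_out", "payload": {"moves": [0,0,-0.03,0,0,0,0,0,0,-0.1,0,0,0,0,0,0,-0.2,0,0,0,0,0,0,-0.3,0,0,0.1,0,0,0,-0.4,0,0,0.3,0,0,0,-0.5,0,0,0.5,0,0,0.05,-0.58,0,0,0.7,0,0,0.1,-0.6,0,0,0.9,0]}}

```text
time: 4.25
tool_pos: [464.3, -8.5, 294.8]
tcp_rot: [3.139, -0.007, 0.127]
contact_force: [0.5, -0.4, -1.6]
grip_width: 25.9
```

```bash
python3 - <<'E'
from h import *
from plant import *
o=get_obs();st(o)
print(delta(o,[560,-200,290],[np.pi,0,-20*D2]))
E
```

```text
t 4.25 [464.3  -8.5 294.8] [179.87  -0.4    7.26] F [ 0.5 -0.4 -1.6] w 25.9 q [-0.18  0.19  1.59 -0.    1.35  1.26]
[ 0.1767  0.5051  0.0144  0.0013 -0.014   0.9086]
```

Emit:
{"api": "carry_out", "payload": {"moves": [0.02,0.1,0.014,0.0013,-0.014,0.25,0,0.05,0.2,0.014,0.0013,-0.014,0.5,0,0.1,0.3,0.014,0.0013,-0.014,0.7,0,0.15,0.4,0.014,0.0013,-0.014,0.9,0,0.177,0.505,0.014,0.0013,-0.014,0.909,0,0.177,0.505,0.014,0.0013,-0.014,0.909,0,0.177,0.505,0.014,0.0013,-0.014,0.909,0,0.177,0.505,0.014,0.0013,-0.014,0.909,0]}}

```text
time: 5.05
tool_pos: [559.7, -199.0, 289.9]
tcp_rot: [-3.141, 0.001, -0.349]
contact_force: [-0.2, 0.5, -0.8]
grip_width: 25.8
```

```bash
python3 - <<'E'
from h import *
from plant import *
o=get_obs();st(o)
c=get_calibration('wrist');im=capture('wrist');cv2.imwrite('pics/w3.png',im[:,:,::-1]);pickle.dump((c,o),open('w3.pkl','wb'))
cv2.imwrite('pics/w3b.png',cv2.resize(im[:,:,::-1],(800,600),interpolation=cv2.INTER_CUBIC))
E
```

```text
t 5.05 [ 559.7 -199.   289.9] [-1.7997e+02  7.0000e-02 -1.9970e+01] F [-0.2  0.5 -0.8] w 25.8 q [-0.47  0.44  1.24  0.    1.46  1.45]
```

View pics/w3b.png

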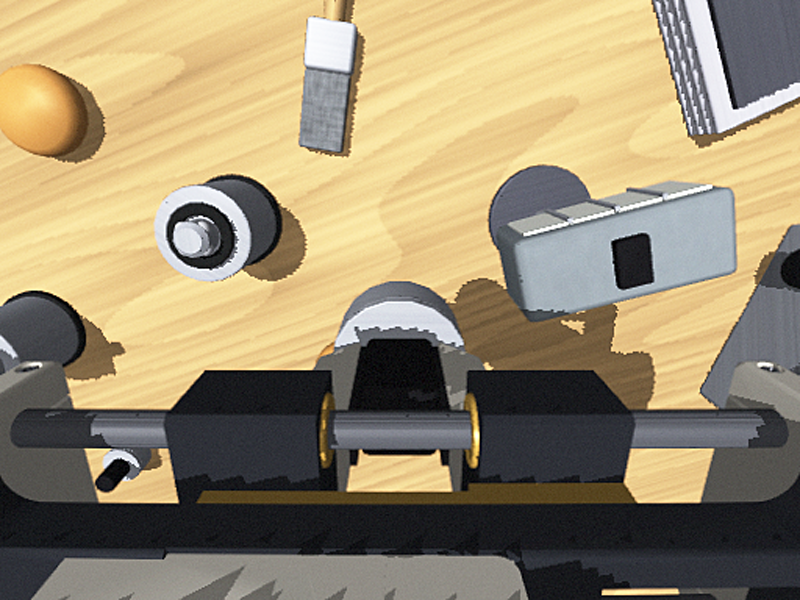

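```bash
python3 - <<'E'
import cv2
im=cv2.imread('pics/w3.png')
def z(x0,y0,x1,y1,k,n): cv2.imwrite(n,cv2.resize(im[y0:y1,x0:x1],None,fx=k,fy=k,interpolation=cv2.INTER_CUBIC))
z(305,100,485,215,4.4,'pics/w3c.png'); z(95,105,195,185,7,'pics/w3d.png')
E
```

```text
(no output)
```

View pics/w3c.png

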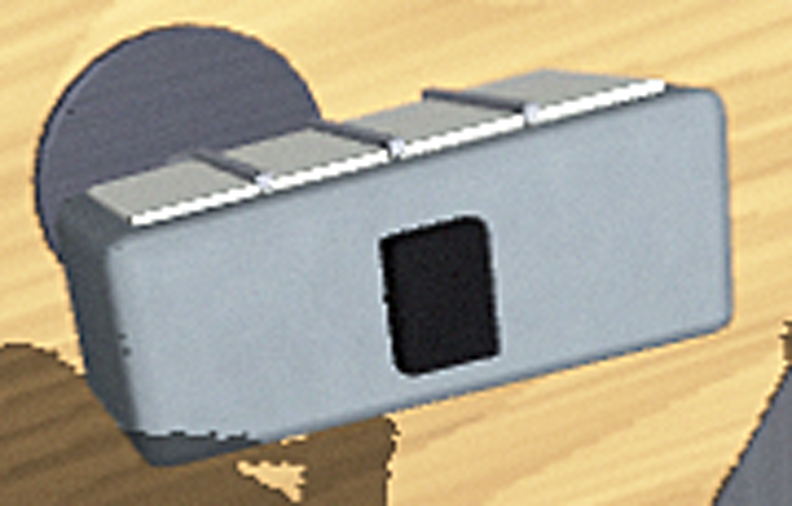

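View pics/w3d.png

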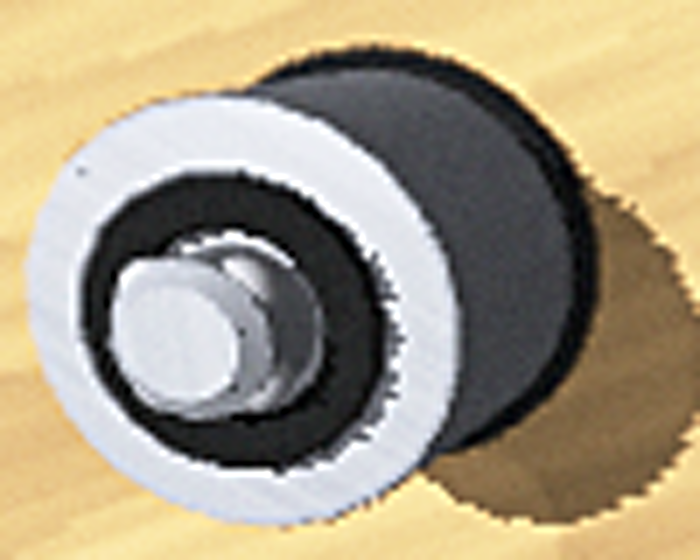

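```bash
python3 - <<'E'
from h import *
from plant import get_calibration as g
S=g('scene');D=g('side')
W1,_=pickle.load(open('w1.pkl','rb'));W3,_=pickle.load(open('w3.pkl','rb'))
sb=lambda *u:cr(u,(100,130),5); db=lambda *u:cr(u,(250,100),6); w=lambda *u:cr(u,(305,100),4.4)
def L(p,o,r,z):
    x,y,t=p[:3]; n=np.array([np.cos(t),np.sin(t),0]);rr=np.array([-np.sin(t),np.cos(t),0])
    return np.array([x,y,150])+o*n+r*rr+np.array([0,0,z])
sc=[(S,sb(180,150),0,-56,21),(S,sb(392,190),0,56,21),(S,sb(195,212),0,-56,-21),(S,sb(405,255),0,56,-21)]
sh=[(S,sb(172,135),-2,-65,30),(S,sb(408,180),-2,65,30),(S,sb(446,115),-57,65,30),(S,sb(222,72),-57,-65,30)]
sd=[(D,db(218,212),-2,65,30),(D,db(310,237),-57,65,30),(D,db(420,138),-57,-65,30),(D,db(328,122),-2,-65,30)]
ww=[(W3,w(133,215),0,56,21),(W3,w(663,80),0,-56,21),(W3,w(88,190),0,56,-21),(W3,w(545,70),0,-56,-21)]
wh=[(W3,w(726,88),-2,-65,30),(W3,w(734,328),-57,-65,30),(W3,w(102,238),-2,65,30)]
for n,obs in (('sc',sc),('sc+sh',sc+sh),('sd',sd),('ww',ww),('ww+wh',ww+wh),('all',sc+sh+sd+ww+wh)):
    f=lambda p:np.concatenate([proj(c,L(p,o,r,z))[0]-uv for c,uv,o,r,z in obs])
    r=least_squares(f,[560,-330,-.07],x_scale=[10,10,.1]);print(n,r.x[:2].round(1),np.degrees(r.x[2]).round(2),'rms',np.sqrt((r.fun**2).mean()).round(2),'spot',L(r.x,100,0,0).round(1))
wd=lambda *u:cr(u,(355,0),6); w3=lambda *u:cr(u,(95,105),7)
sa=lambda *u:cr(u,(230,160),5); da=lambda *u:cr(u,(150,180),5)
O=[(W1,wd(585,83)),(W3,w3(175,336)),(S,sa(181,300)),(D,da(387,43))]
print(tri(O[:2]),tri(O)); print([ (proj(c,tri(O))[0]-u).round(1) for c,u in O])
print(onz(W3,[w3(175,336)],107.5),onz(W1,[wd(585,83)],107.5))
# shoulder radius check: w3d outer ellipse left 28 right 462 center (245,308)
for z in (80,84,88): e=onz(W3,[w3(245,308)],z);print(z,e)
E
```

```text
sc [ 562.5 -334.3] -3.9 rms 0.26 spot [ 662.3 -341.1  150. ]
sc+sh [ 564.9 -333. ] -4.85 rms 0.99 spot [ 664.6 -341.5  150. ]
sd [ 564.1 -334. ] -4.08 rms 0.87 spot [ 663.8 -341.2  150. ]
ww [ 563.8 -337.4] -5.08 rms 0.42 spot [ 663.5 -346.3  150. ]
ww+wh [ 564.5 -336.6] -5.39 rms 1.37 spot [ 664.1 -346.   150. ]
all [ 564.5 -336.2] -5.26 rms 1.27 spot [ 664.  -345.3  150. ]
[633.45680666 -55.83957406 103.86117358] [631.57036905 -55.14916491 106.67126817]
[array([ 0.3, -0.1]), array([-0.4,  2.4]), array([-0.8,  0.7]), array([-0.2, -0.1])]
[[633.90343111 -57.41276185 107.5       ]] [[630.8895147 -54.7455162 107.5      ]]
80 [[633.82681652 -57.33553115  80.        ]]
84 [[633.86388479 -59.27683574  84.        ]]
88 [[633.90095305 -61.21814034  88.        ]]
```

```bash
python3 - <<'E'
from h import *
from plant import *
o=get_obs();st(o)
for z in (285,186):print(delta(o,[663.5,-343,z],[np.pi,0,-4.7*D2]))
E
```

```text
t 5.10 [ 559.8 -198.8  290.3] [-1.7998e+02  3.0000e-02 -1.9940e+01] F [-0.  -0.1 -1.5] w 25.5 q [-0.47  0.44  1.24  0.    1.46  1.45]
[ 0.3668  0.2505  0.013  -0.0007  0.0008 -0.5081]
[ 0.3669  0.2505  0.2605 -0.0007  0.0008 -0.5081]
```

Emit:
{"api": "carry_out", "payload": {"moves": [0.1,0.06,0.013,0,0,-0.15,0,0.19,0.12,0.013,0,0,-0.3,0,0.28,0.18,0.013,0,0,-0.45,0,0.35,0.24,0.013,0,0,-0.508,0,0.367,0.25,0.04,0,0,-0.508,0,0.367,0.25,0.12,0,0,-0.508,0,0.367,0.25,0.2,0,0,-0.508,0,0.367,0.25,0.26,0,0,-0.508,0]}}

```text
time: 5.9
tool_pos: [663.0, -340.6, 183.9]
tcp_rot: [-3.139, 0.003, -0.081]
contact_force: [0.9, -0.1, -1.7]
grip_width: 25.7
```

```bash
python3 - <<'E'
from h import *
from plant import *
o=get_obs();st(o)
print(delta(o,[663.5,-343,186],[np.pi,0,-4.7*D2]))
E
```

```text
t 5.90 [ 663.  -340.6  183.9] [-1.7988e+02  1.7000e-01 -4.6300e+00] F [ 0.9 -0.1 -1.7] w 25.7 q [-0.58  0.82  0.85  0.    1.47  1.07]
[ 0.0018  0.0059 -0.0053 -0.004   0.0056  0.0023]
```

Emit:
{"api": "carry_out", "payload": {"moves": [0.002,0.006,-0.005,0,0.003,0,0,0.002,0.006,-0.005,0,0.003,0,0,0.002,0.006,-0.005,0,0.003,0,0,0.002,0.006,-0.005,0,0.003,0,0,0.002,0.006,-0.005,0,0.003,0,0,0.002,0.006,-0.005,0,0.003,0,0,0.002,0.006,-0.005,0,0.003,0,0,0.002,0.006,-0.005,0,0.003,0,0]}}

```text
time: 6.7
tool_pos: [663.6, -343.1, 185.9]
tcp_rot: [-3.14, 0.001, -0.081]
contact_force: [-0.9, -0.2, -1.3]
grip_width: 26.0
```

```bash
python3 - <<'E'
from h import *
from plant import *
o=get_obs();st(o)
s=capture('scene')[:,:,::-1];d=capture('side')[:,:,::-1]
cv2.imwrite('pics/s4.png',cv2.resize(s[80:240,80:290],None,fx=3.7,fy=3.7,interpolation=2));cv2.imwrite('pics/d4.png',cv2.resize(d[60:220,220:420],None,fx=3.7,fy=3.7,interpolation=2))
x,y,z=o['tool_pos']
for n in('scene','side'):print(n,proj(get_calibration(n),[[x,y,z-36],[x,y,z-51],[564,-335.5,150]]))
E
```

```text
t 6.70 [ 663.6 -343.1  185.9] [-1.7988e+02  8.0000e-02 -4.6400e+00] F [-0.9 -0.2 -1.3] w 26.0 q [-0.58  0.82  0.84  0.    1.48  1.07]
scene [[137.1992748  198.32638273]
 [138.55711373 202.99211052]
 [157.27459168 170.32350501]]
side [[263.72663483 128.53014377]
 [263.61519463 133.06130106]
 [293.29292129 135.83034241]]
```

View pics/s4.png

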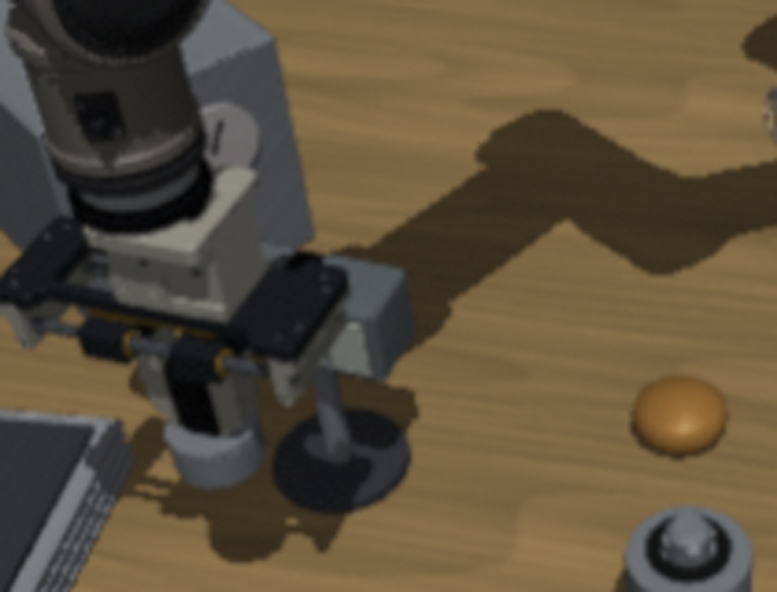

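View pics/d4.png

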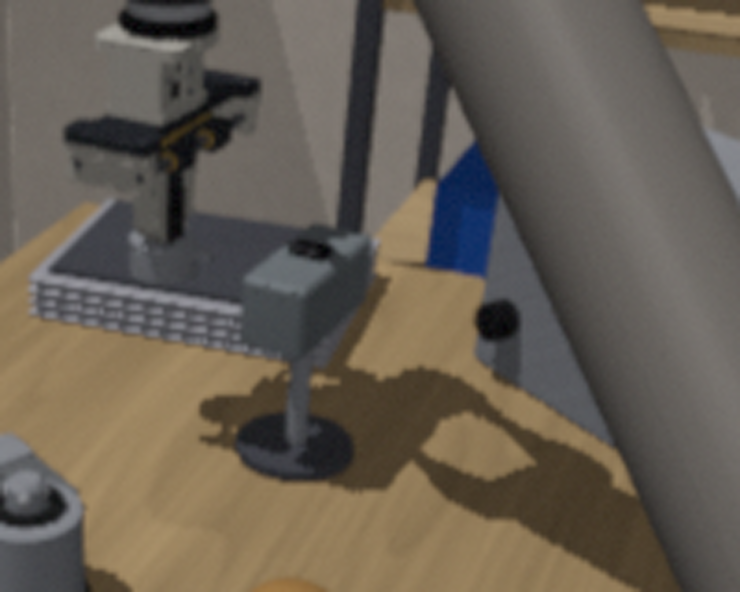

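Emit:
{"api": "carry_out", "payload": {"moves": [0,0,0,0,0,0,0,0,0,0,0,0,0,0,0,0,0,0,0,0,0,0,0,0,0,0,0,0,0,0,0,0,0,-0.25,0,0,0,0,0,0,-0.5,0,0,0,0,0,0,-0.75,0,0,0,0,0,0,-1,0]}}

```text
time: 7.6
tool_pos: [663.6, -343.1, 185.9]
tcp_rot: [-3.139, 0.0, 0.448]
contact_force: [0.6, -0.7, -1.3]
grip_width: 26.0
```

Emit:
{"api": "carry_out", "payload": {"moves": [0,0,0,0,0,-0.125,0,0,0,0,0,0,-0.25,0,0,0,0,0,0,-0.375,0,0,0,0,0,0,-0.5,0,0,0,0,0,0,-0.625,0,0,0,0,0,0,-0.75,0,0,0,0,0,0,-0.875,0,0,0,0,0,0,-1,0]}}

```text
time: 8.4
tool_pos: [663.5, -343.1, 185.8]
tcp_rot: [-3.139, -0.001, 0.974]
contact_force: [0.3, -0.3, -1.0]
grip_width: 26.4
```

Emit:
{"api": "carry_out", "payload": {"moves": [0,0,0,0,0,-0.125,0,0,0,0,0,0,-0.25,0,0,0,0,0,0,-0.375,0,0,0,0,0,0,-0.5,0,0,0,0,0,0,-0.625,0,0,0,0,0,0,-0.75,0,0,0,0,0,0,-0.875,0,0,0,0,0,0,-1,0]}}

```text
time: 9.2
tool_pos: [663.6, -343.1, 185.9]
tcp_rot: [-3.14, -0.002, 1.501]
contact_force: [0.1, 0.1, -0.6]
grip_width: 25.7
```

Emit:
{"api": "carry_out", "payload": {"moves": [0,0,0,0,0,-0.125,0,0,0,0,0,0,-0.25,0,0,0,0,0,0,-0.375,0,0,0,0,0,0,-0.5,0,0,0,0,0,0,-0.625,0,0,0,0,0,0,-0.75,0,0,0,0,0,0,-0.875,0,0,0,0,0,0,-1,0]}}

```text
time: 10.0
tool_pos: [663.6, -343.1, 185.9]
tcp_rot: [-3.142, -0.003, 2.027]
contact_force: [0.1, -0.4, -1.7]
grip_width: 25.8
```

Emit:
{"api": "carry_out", "payload": {"moves": [0,0,0,0,0,-0.125,0,0,0,0,0,0,-0.25,0,0,0,0,0,0,-0.375,0,0,0,0,0,0,-0.5,0,0,0,0,0,0,-0.625,0,0,0,0,0,0,-0.75,0,0,0,0,0,0,-0.875,0,0,0,0,0,0,-1,0]}}

```text
time: 10.8
tool_pos: [663.6, -343.1, 185.9]
tcp_rot: [3.14, -0.002, 2.553]
contact_force: [1.0, 0.1, -1.5]
grip_width: 26.0
```

```bash
python3 - <<'E'
from h import *
from plant import *
o=get_obs();st(o)
print(delta(o,[663.5,-343,186],[np.pi,0,175.3*D2]))
E
```

```text
t 10.80 [ 663.6 -343.1  185.9] [ 1.7993e+02 -1.3000e-01  1.4629e+02] F [ 1.   0.1 -1.5] w 26.0 q [-0.58  0.82  0.84  0.    1.48 -1.56]
[ 3.00e-04  1.00e-04 -3.00e-04  3.30e-03 -3.60e-03 -9.67e-01]
```

Emit:
{"api": "carry_out", "payload": {"moves": [0,0,0,0.003,-0.003,-0.2,0,0,0,0,0.003,-0.003,-0.4,0,0,0,0,0.003,-0.003,-0.6,0,0,0,0,0.003,-0.003,-0.8,0,0,0,0,0.003,-0.003,-0.967,0,0,0,0,0.003,-0.003,-0.967,0,0,0,0,0.003,-0.003,-0.967,0,0,0,0,0.003,-0.003,-0.967,0]}}

```text
time: 11.6
tool_pos: [663.6, -343.1, 185.9]
tcp_rot: [3.141, -0.0, 3.058]
contact_force: [-0.4, -0.6, -1.1]
grip_width: 25.6
```

Emit:
{"api": "carry_out", "payload": {"moves": [0,0,0,0,0,0,0,0,0,0,0,0,0,0,0,0,0,0,0,0,0,0,0,0,0,0,0,0,0,0,0,0,0,0,0,0,0,0,0,0,0,0,0,0,0,0,0,0,0,0,0,0,0,0,0,0]}}

```text
time: 12.4
tool_pos: [663.6, -343.1, 185.9]
tcp_rot: [3.141, -0.0, 3.058]
contact_force: [-0.1, -0.2, -1.0]
grip_width: 26.4
```

```bash
python3 - <<'E'
from h import *
from plant import *
o=get_obs();st(o)
s=capture('scene')[:,:,::-1]
cv2.imwrite('pics/s5.png',cv2.resize(s[80:240,80:290],None,fx=3.7,fy=3.7,interpolation=2))
print(delta(o,[663.5,-343,260],[np.pi,0,175.3*D2]))
E
```

```text
t 12.40 [ 663.6 -343.1  185.9] [ 1.7998e+02 -2.0000e-02  1.7520e+02] F [-0.1 -0.2 -1. ] w 26.4 q [-0.58  0.82  0.85  0.    1.48 -2.07]
[ 0.0003  0.0002 -0.1853  0.0005 -0.0006 -0.0033]
```

View pics/s5.png

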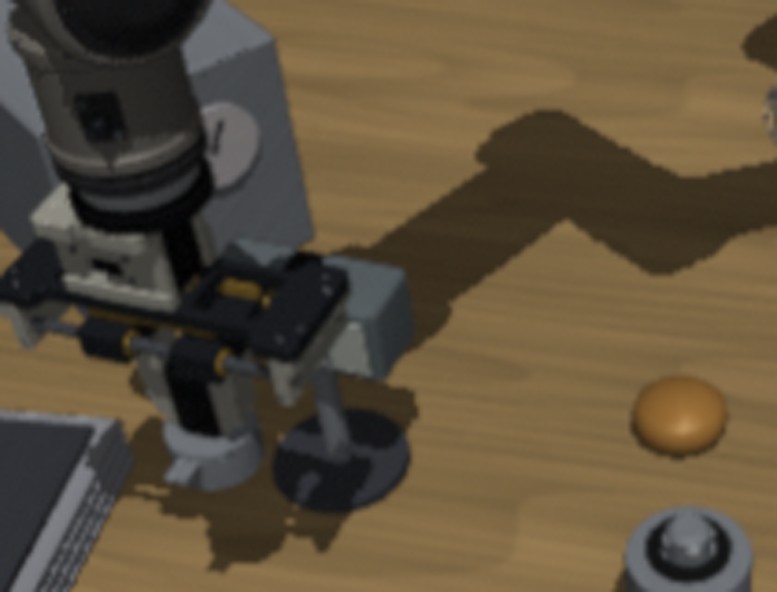

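Emit:
{"api": "carry_out", "payload": {"moves": [0,0,0,0,0,0,0,0,0,0,0,0,0,0,0,0,-0.06,0,0,0,0,0,0,-0.15,0,0,0,0,0,0.1,-0.185,0,0,0,0,0,0.2,-0.185,0,0,0,0,-0.02,0.3,-0.185,0,0,0,0,-0.04,0.4,-0.185,0,0,0,0]}}

```text
time: 13.25
tool_pos: [693.0, -183.7, 260.5]
tcp_rot: [3.142, 0.0, 3.057]
contact_force: [0.2, -0.1, -0.7]
grip_width: 25.8
```

```bash
python3 - <<'E'
from h import *
from plant import *
o=get_obs();st(o)
print(delta(o,[690,-55,240],[np.pi,0,175.3*D2]))
E
```

```text
t 13.25 [ 693.  -183.7  260.5] [1.7999e+02 2.0000e-02 1.7517e+02] F [ 0.2 -0.1 -0.7] w 25.8 q [-0.37  0.72  0.84  0.    1.58 -1.85]
[ 3.450e-02  3.199e-01  5.130e-02  2.000e-04  8.000e-04 -4.400e-03]
```

Emit:
{"api": "carry_out", "payload": {"moves": [0.01,0.1,0.01,0,0,0,0,0.02,0.2,0.03,0,0,0,0,0.034,0.28,0.05,0,0,0,0,0.034,0.32,0.051,0,0,0,0,0.034,0.32,0.051,0,0,0,0,0.034,0.32,0.051,0,0,0,0,0.034,0.32,0.051,0,0,0,0,0.034,0.32,0.051,0,0,0,0]}}

```text
time: 14.05
tool_pos: [690.3, -56.9, 240.2]
tcp_rot: [-3.141, 0.001, 3.055]
contact_force: [-0.6, 0.5, -0.6]
grip_width: 25.9
```

```bash
python3 - <<'E'
from h import *
from plant import *
o=get_obs();st(o)
c=get_calibration('wrist');im=capture('wrist');cv2.imwrite('pics/w6.png',im[:,:,::-1]);pickle.dump((c,o),open('w6.pkl','wb'))
cv2.imwrite('pics/w6b.png',cv2.resize(im[:,:,::-1],(800,600),interpolation=cv2.INTER_CUBIC))
print(proj(c,[[631.7,-55.5,107]])*1.5625)
E
```

```text
t 14.05 [690.3 -56.9 240.2] [-1.7999e+02  5.0000e-02  1.7504e+02] F [-0.6  0.5 -0.6] w 25.9 q [-0.19  0.67  0.99 -0.    1.48 -1.68]
[[393.04106346 192.16221826]]
```

View pics/w6b.png

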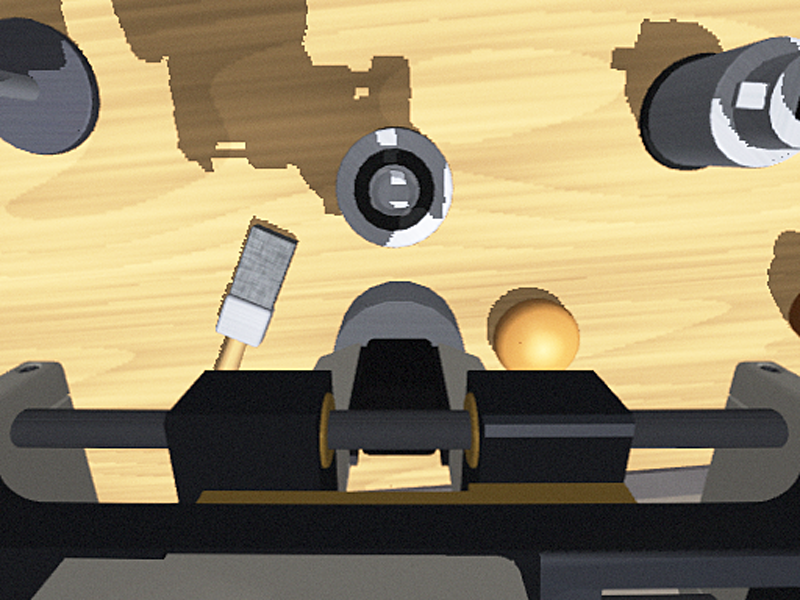

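```bash
python3 - <<'E'
import cv2
im=cv2.imread('pics/w6.png')
cv2.imwrite('pics/w6c.png',cv2.resize(im[75:165,205:300],None,fx=7,fy=7,interpolation=2))
E
```

```text
(no output)
```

View pics/w6c.png

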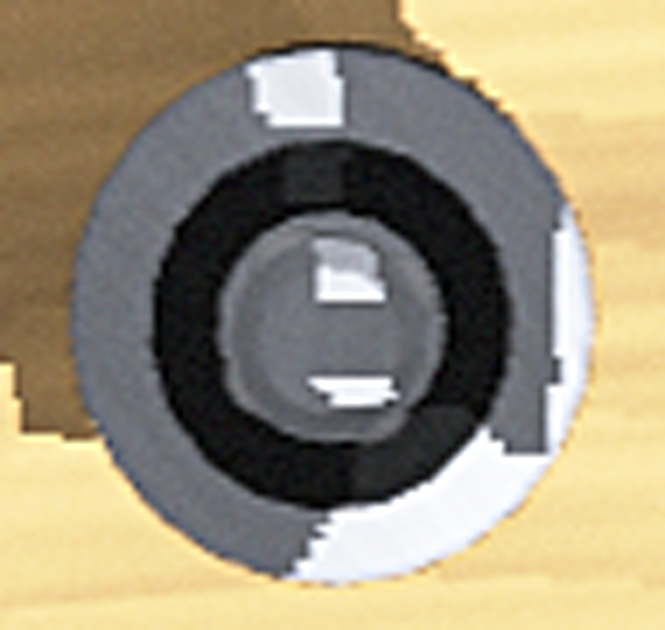

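```bash
python3 - <<'E'
from h import *
W,o=pickle.load(open('w6.pkl','rb'));w=lambda *u:cr(u,(205,75),7)
for n,u,z in (('shoulder',(334,313),83.5),('ring',(333,325),90),('neck',(331,327),103),('top',(335,331),107)):
    p=onz(W,[w(*u)],z)[0];print(n,p.round(1))
for z in (83.5,):
    e=onz(W,[w(73,313),w(595,313),w(334,45),w(334,582)],z);print(np.linalg.norm(e[1]-e[0]),np.linalg.norm(e[3]-e[2]))
e=onz(W,[w(218,327),w(445,327),w(331,212),w(331,442)],103);print(np.linalg.norm(e[1]-e[0]),np.linalg.norm(e[3]-e[2]))
print(delta(o,[631,-56,190]),delta(o,[631,-56,162]))
E
```

```text
shoulder [630.  -54.9  83.5]
ring [631.2 -55.1  90. ]
neck [630.5 -55.1 103. ]
top [630.7 -54.6 107. ]
77.32424688610661 77.824329604831
31.481065949878833 31.225096683368978
[ 0.1481 -0.0107  0.1255  0.      0.      0.    ] [ 0.1481 -0.0106  0.1955  0.      0.      0.    ]
```

```bash
python3 - <<'E'
from h import *
from plant import *
o=get_obs();st(o)
print(delta(o,[631.1,-54.6,200],[np.pi,0,175.1*D2]),delta(o,[631.1,-54.6,164],[np.pi,0,175.1*D2]))
E
```

```text
t 14.10 [690.3 -56.6 240.2] [-1.7999e+02  4.0000e-02  1.7506e+02] F [-0.1  0.  -2.1] w 26.1 q [-0.19  0.67  0.99 -0.    1.48 -1.68]
[ 0.1479 -0.0078  0.1004 -0.0002  0.0013 -0.0014] [ 0.148  -0.0078  0.1904 -0.0002  0.0013 -0.0014]
```

Emit:
{"api": "carry_out", "payload": {"moves": [0.07,-0.004,0.02,0,0.001,0,0,0.148,-0.008,0.05,0,0.001,0,0,0.148,-0.008,0.1,0,0.001,0,0,0.148,-0.008,0.15,0,0.001,0,0,0.148,-0.008,0.19,0,0.001,0,0,0.148,-0.008,0.19,0,0.001,0,0,0.148,-0.008,0.19,0,0.001,0,0,0.148,-0.008,0.19,0,0.001,0,0]}}

```text
time: 14.9
tool_pos: [631.8, -55.1, 165.4]
tcp_rot: [-3.141, 0.002, 3.055]
contact_force: [0.3, 0.2, -1.6]
grip_width: 26.0
```

```bash
python3 - <<'E'
from h import *
from plant import *
o=get_obs();st(o)
s=capture('scene')[:,:,::-1];d=capture('side')[:,:,::-1]
cv2.imwrite('pics/s7.png',cv2.resize(s[160:280,200:330],None,fx=6,fy=5,interpolation=2));cv2.imwrite('pics/d7.png',cv2.resize(d[110:240,160:300],None,fx=5.5,fy=4.5,interpolation=2))
E
```

```text
t 14.90 [631.8 -55.1 165.4] [-1.7998e+02  1.3000e-01  1.7503e+02] F [ 0.3  0.2 -1.6] w 26.0 q [-0.21  0.6   1.31 -0.    1.22 -1.69]
```

View pics/s7.png

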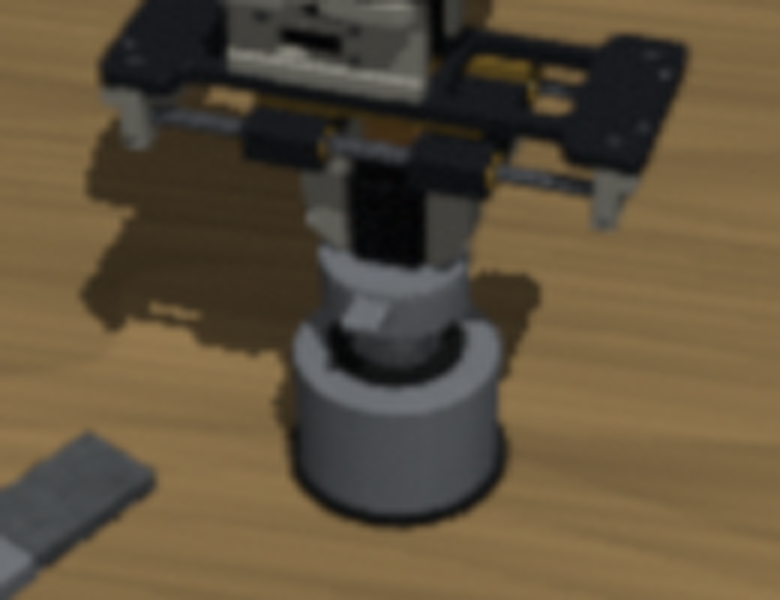

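View pics/d7.png

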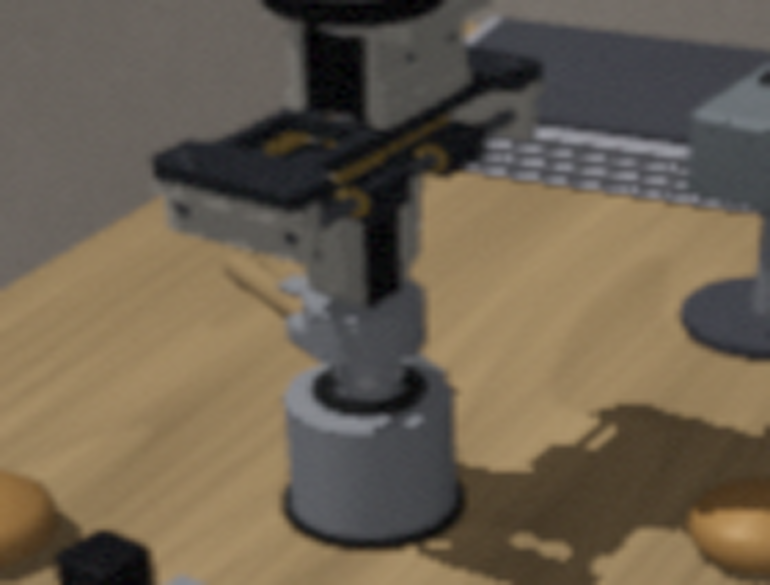

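Emit:
{"api": "carry_out", "payload": {"moves": [0.001,0.001,0.003,0,0.004,0,0,0.002,0.001,0.007,0,0.004,0,0,0.002,0.001,0.011,0,0.004,0,0,0.002,0.001,0.015,0,0.004,0,0,0.002,0.001,0.019,0,0.004,0,0,0.002,0.001,0.023,0,0.004,0,0,0.002,0.001,0.027,0,0.004,0,0,0.002,0.001,0.03,0,0.004,0,0]}}

```text
time: 15.8
tool_pos: [630.9, -54.5, 153.1]
tcp_rot: [-3.141, -0.0, 3.055]
contact_force: [0.0, -0.2, -1.1]
grip_width: 25.7
```

```bash
python3 - <<'E'
from h import *
from plant import *
o=get_obs();st(o);print(o['moment'].round(2))
E
```

```text
t 15.80 [630.9 -54.5 153.1] [-1.7998e+02 -1.0000e-02  1.7505e+02] F [ 0.  -0.2 -1.1] w 25.7 q [-0.21  0.62  1.33 -0.    1.2  -1.69]
[ 0.1  -0.12  0.03]
```

Emit:
{"api": "carry_out", "payload": {"moves": [0,0,0.002,0,0,0,0,0,0,0.004,0,0,0,0,0,0,0.006,0,0,0,0,0,0,0.008,0,0,0,0,0,0,0.01,0,0,0,0,0,0,0.012,0,0,0,0,0,0,0.013,0,0,0,0,0,0,0.013,0,0,0,0]}}

```text
time: 16.6
tool_pos: [631.3, -54.7, 148.4]
tcp_rot: [-3.141, 0.001, 3.055]
contact_force: [0.4, -1.7, 2.1]
grip_width: 25.7
```

```bash
python3 - <<'E'
from h import *
from plant import *
o=get_obs();st(o);print(o['moment'].round(2))
E
```

```text
t 16.60 [631.3 -54.7 148.4] [-1.7995e+02  7.0000e-02  1.7505e+02] F [ 0.4 -1.7  2.1] w 25.7 q [-0.21  0.62  1.33 -0.    1.19 -1.69]
[-0.22 -0.22  0.01]
```

Emit:
{"api": "carry_out", "payload": {"moves": [0,0,0.003,0,0,0,0,0,0,0.005,0,0,0,0,0,0,0.006,0,0,0,0,0,0,0.007,0,0,0,0,0,0,0.008,0,0,0,0,0,0,0.009,0,0,0,0,0,0,0.01,0,0,0,0,0,0,0.01,0,0,0,0]}}

```text
time: 17.4
tool_pos: [631.9, -54.9, 146.1]
tcp_rot: [-3.14, 0.004, 3.055]
contact_force: [-0.3, -1.0, 8.7]
grip_width: 26.2
```

```bash
python3 - <<'E'
from h import *
from plant import *
o=get_obs();st(o);print(o['moment'].round(2))
E
```

```text
t 17.40 [631.9 -54.9 146.1] [-179.93    0.22  175.05] F [-0.3 -1.   8.7] w 26.2 q [-0.21  0.62  1.34 -0.    1.18 -1.69]
[-0.05  0.07 -0.  ]
```

Emit:
{"api": "carry_out", "payload": {"moves": [0,0,0.005,0,0.004,0,0,0,0,0.006,0,0.004,0,0,0.001,0,0.007,0,0.004,0,0,0.001,0,0.008,0,0.004,0,0,0.001,0,0.009,0,0.004,0,0,0.001,0,0.01,0,0.004,0,0,0.001,0,0.01,0,0.004,0,0,0.001,0,0.01,0,0.004,0,0]}}

```text
time: 18.2
tool_pos: [631.2, -54.8, 141.1]
tcp_rot: [-3.141, 0.0, 3.055]
contact_force: [1.4, -0.9, -6.7]
grip_width: 26.2
```

```bash
python3 - <<'E'
from h import *
from plant import *
o=get_obs();st(o);print(o['moment'].round(2))
E
```

```text
t 18.20 [631.2 -54.8 141.1] [-1.7995e+02  2.0000e-02  1.7504e+02] F [ 1.4 -0.9 -6.7] w 26.2 q [-0.21  0.63  1.34 -0.    1.17 -1.69]
[-0.11 -0.49 -0.01]
```

Emit:
{"api": "carry_out", "payload": {"moves": [0,0,0.002,0,0,0,0,0,0,0.004,0,0,0,0,0,0,0.006,0,0,0,0,0,0,0.008,0,0,0,0,0,0,0.01,0,0,0,0,0,0,0.012,0,0,0,0,0,0,0.014,0,0,0,0,0,0,0.015,0,0,0,0]}}

```text
time: 19.0
tool_pos: [631.2, -54.6, 135.6]
tcp_rot: [-3.141, 0.001, 3.055]
contact_force: [-1.1, 0.6, 4.1]
grip_width: 25.8
```

```bash
python3 - <<'E'
from h import *
from plant import *
o=get_obs();st(o);print(o['moment'].round(2))
E
```

```text
t 19.00 [631.2 -54.6 135.6] [-1.7996e+02  4.0000e-02  1.7505e+02] F [-1.1  0.6  4.1] w 25.8 q [-0.21  0.63  1.35 -0.    1.16 -1.69]
[ 0.29  0.06 -0.03]
```

Emit:
{"api": "carry_out", "payload": {"moves": [0,0,0.002,0,0,0,0,0,0,0.003,0,0,0,0,0,0,0.004,0,0,0,0,0,0,0.005,0,0,0,0,0,0,0.006,0,0,0,0,0,0,0.007,0,0,0,0,0,0,0.008,0,0,0,0,0,0,0.008,0,0,0,0]}}

```text
time: 19.8
tool_pos: [631.2, -54.6, 133.4]
tcp_rot: [-3.141, 0.001, 3.055]
contact_force: [-3.4, 0.1, 9.3]
grip_width: 25.9
```

```bash
python3 - <<'E'
from h import *
from plant import *
o=get_obs();st(o);print(o['moment'].round(2))
E
```

```text
t 19.80 [631.2 -54.6 133.4] [-1.7996e+02  8.0000e-02  1.7505e+02] F [-3.4  0.1  9.3] w 25.9 q [-0.21  0.63  1.35 -0.    1.15 -1.69]
[ 0.24  0.61 -0.01]
```

Emit:
{"api": "carry_out", "payload": {"moves": [0,0,0.004,0,0,0,0,0,0,0.006,0,0,0,0,0,0,0.007,0,0,0,0,0,0,0.008,0,0,0,0,0,0,0.009,0,0,0,0,0,0,0.01,0,0,0,0,0,0,0.01,0,0,0,0,0,0,0.01,0,0,0,0]}}

```text
time: 20.6
tool_pos: [631.6, -54.6, 133.2]
tcp_rot: [-3.14, 0.004, 3.055]
contact_force: [-8.9, 0.7, 23.2]
grip_width: 25.8
```

```bash
python3 - <<'E'
from h import *
from plant import *
o=get_obs();st(o);print(o['moment'].round(2))
E
```

```text
t 20.60 [631.6 -54.6 133.2] [-179.93    0.24  175.06] F [-8.9  0.7 23.2] w 25.8 q [-0.21  0.63  1.35 -0.    1.15 -1.69]
[ 0.37  1.7  -0.  ]
```

Emit:
{"api": "carry_out", "payload": {"moves": [0.002,0,0.01,0,0.004,0,0,0.003,0,0.01,0,0.006,0,0,0.003,0,0.01,0,0.006,0,0,0.003,0,0.01,0,0.006,0,0,0.003,0,0.01,0,0.006,0,0,0.003,0,0.01,0,0.006,0,0,0.003,0,0.01,0,0.006,0,0,0.003,0,0.01,0,0.006,0,0]}}

```text
time: 21.4
tool_pos: [631.4, -54.6, 133.2]
tcp_rot: [-3.14, 0.006, 3.055]
contact_force: [-6.8, 2.1, 23.6]
grip_width: 26.1
```

```bash
python3 - <<'E'
from h import *
from plant import *
o=get_obs();st(o);print(o['moment'].round(2))
s=capture('scene')[:,:,::-1];d=capture('side')[:,:,::-1]
cv2.imwrite('pics/s8f.png',s)
cv2.imwrite('pics/s8.png',cv2.resize(s[160:280,200:330],None,fx=6,fy=5,interpolation=2));cv2.imwrite('pics/d8.png',cv2.resize(d[110:240,160:300],None,fx=5.5,fy=4.5,interpolation=2))
st(get_obs())
E
```

```text
t 21.40 [631.4 -54.6 133.2] [-179.9     0.34  175.06] F [-6.8  2.1 23.6] w 26.1 q [-0.21  0.63  1.36 -0.    1.15 -1.69]
[ 0.43  1.19 -0.02]
t 21.50 [631.4 -54.6 133.2] [-179.9     0.34  175.06] F [-6.7  1.  23.5] w 26.0 q [-0.21  0.63  1.36 -0.    1.15 -1.69]
```

View pics/s8.png

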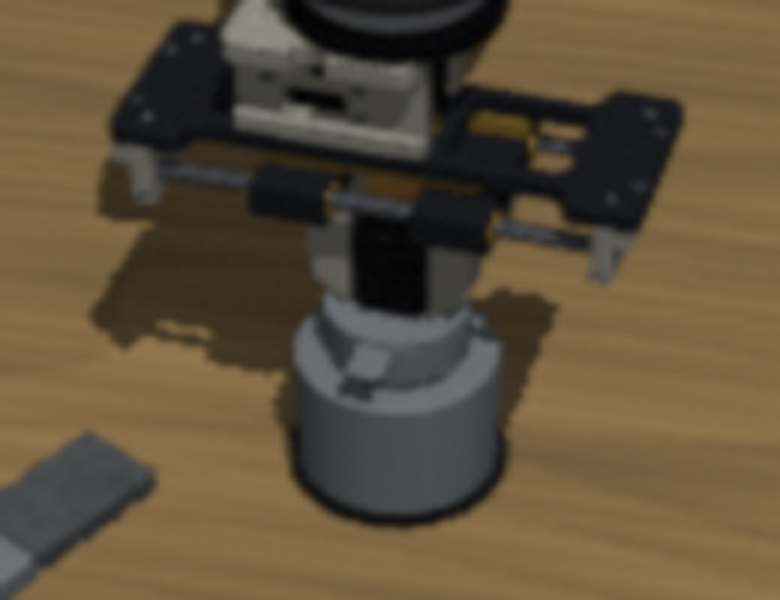

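View pics/d8.png

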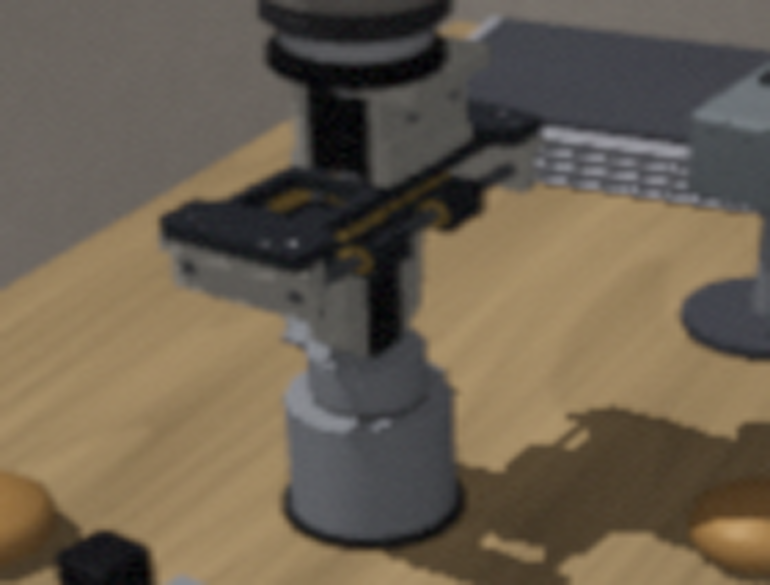

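View pics/s8f.png

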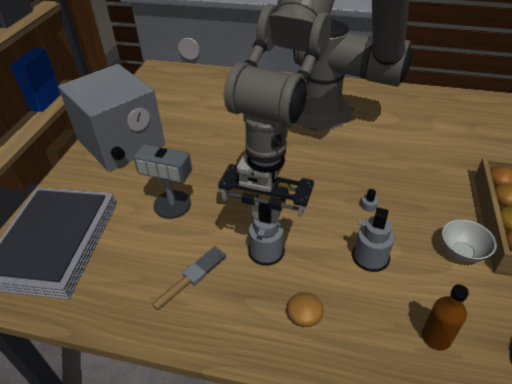

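```bash
python3 - <<'E'
from plant import *
print(close_job())
E
```

```text
the job is handed in; nothing more can be done
None
```

The cap is clicked onto the open canister with the sealing ring squeezed to about its stop. I handed the job in at 21.5 s with the knob still gripped and about 24 N pressing down.

- **Lamp:** I held the cap upright at my measured lamp spot, with the skirt centre 100 mm out and at window height. It stayed there about 1.3 s with the tab towards the lamp, then after a half turn about 1.3 s with the tab away. A scene picture showed the tab away from the window in the second hold. In the first hold the gripper hid the tab.
- **Pressing:** The force rose to about 10 N, then fell to −7 N as the cap was drawn down, which was the click. After that it rose at about 2.4 N/mm, matching the ring's spring. It went stiff 4 mm past the estimated ring contact, which is the ring's stop.
- **Final checks:** The scene picture shows the cap seated and nothing else visibly moved. The grip was steady at 26 mm.
- **What disagreed:**
  - The final tool height puts the neck top at about 104 mm, 3 mm below the 107 mm I triangulated from all the views. The two wrist views alone gave 104 mm.
  - The lamp position differed by up to 5 mm between cameras, so I used a middle value.
  - About 7 N of side force and a 0.3° tilt remained at the end, and I left them.

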